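# Release and uncover the larger filter holder

### The arm

A 6-joint arm with a two-finger parallel gripper is mounted at the origin on a cart in front of the work surface, level with it; the furniture and walls round the work are solid. World frame = base frame: x ahead of the robot, y to its left, z up, the work surface at z = 0. Lengths are in m, angles in degrees, forces in N, time in s.
With the tool pointing down it reaches from about 0.275 to 0.85 m from the base axis. Payload 19 kg.
Tool frame: the origin (TCP) lies at the very end of the fingers, on their centre line; the grasp point (between the pads) lies 19 mm behind it; z points along the fingers, y is the line along which they close (so a half turn about z gives the same grasp; the last joint's range is limited). The gripper opens to 85 mm and grips with 20 to 120 N. Pads are 22 mm wide; open, the fingers measure 114 mm over their backs; the gripper's body (76 mm by 85 mm) begins 54 mm behind the grasp point. The pads swing forward as they close: fully open they stand 13 mm farther back than shut.
Start: joints at [-77.407, 8.623, 82.357, -0, 89.026, -7.678], TCP at [0.199, -0.539, 0.231] pointing down, gripper open.
Joint ranges: [-160.23, 160.23], [-39.13, 120.54], [6.94, 153.29], [-79.49, 259.48], [9.18, 160.14], [-161.06, 161.06]. Speed limits (degrees/s): [108.29, 108.29, 127.2, 172.46, 172.46, 172.46].

### API

Orientations are given as [roll, pitch, yaw] about the fixed x, y, z axes, in that order (R = Rz(yaw) Ry(pitch) Rx(roll)).
In Python, from rig import manip gives the robot as it stands. Calls block until the motion is done:
- manip.goto(position, orientation): joint-space move of the TCP to a pose.
- manip.servo_line(position, orientation=None, max_speed=0.15, threshold=None): straight line of the TCP; orientation=None keeps the orientation; max_speed is the mean speed in m/s. With threshold (N) it stops when the force on the tool has changed by that much, and returns True; else False.
- manip.move_j(angles): joint-space move.
- manip.gripper_to(opening, f_grip=None): finger opening in m; f_grip is the grip in N (None keeps the last); returns when the fingers have stopped.
- manip.wait(seconds).
- manip.ik(position, orientation): joint angles nearest the present ones, or None.
- manip.get_obs(): the state.
- manip.capture(name): name is "scene" or "top" or "wrist"; returns (picture, depth): 420x560x3 uint8, red, green, blue; 420x560 float32, m along the optical axis (not along the pixel's ray), 0 where there is no reading.
- manip.camera_model(name): a dict with "fov_y" (degrees; the focal length in pixels is half the picture's height over the tangent of half this angle, whatever the lens; pixels are square), "cx", "cy" (the principal point, pixels), "world_from_camera" (4x4, takes a point from camera to world coordinates); the wrist camera has in their place "hand_eye" (4x4, takes a point from camera to tool coordinates, whose origin is the TCP and whose axes are the flange's). Camera axes: x right, y up, looking along -z (the intrinsics and any distortion apply to the point x, -y, -z); pixel columns grow to the right and rows downward; lengths in m; the calibration is good to about 2 mm. A picture is of the moment at which its call begins: read the wrist's pose just before it. camera_model takes no time and is no camera call.
A pose or a line that the arm cannot do raises manip.IKError and nothing moves.
- manip.close_job(): hands the job in; it is judged then, once.
Trained networks look in the newest picture that a camera, given by its name, has taken for a name from the list of things; names that differ only in an ending like _2 or _b are one class to them, and where a whole thing is asked for, a point or a joint stands for the part that bears it (a point fixed in the world has none). Each returns a list of dicts, best first, with "score" (0 to 1); they miss things now and then, are a little off and sometimes report something else, mostly with a low value. They report only what shows in the picture. A call takes as long as a camera call. They do not tell look-alikes from the thing itself.
- manip.find_in(camera, name): "xyz" ([x, y, z] in m, in world coordinates, good to about 4 mm: the middle of the surface that is visible of it).
- manip.place_of(camera, name): "xyz" ([x, y, z] in m, in world coordinates, good to about 4 mm: a listed point, or the origin of a listed thing).
The state is a dict: "t": time; "joints": joint angles; "joint_velocities": joint speeds; "tau": joint torques, N m; "eef_pos": TCP position; "orientation": TCP orientation; "ft_force": force on the tool from outside, world axes, zero at the start; "wrist_torque": the same for the moment, N m; "opening": finger opening in m; "grip_force": force on a finger pad.
Only numpy, scipy, OpenCV 4.12 (cv2) and the standard library are available. Lean on these libraries where they do the work, as an engineer would, in place of code of your own. Each camera call takes 0.05 s, during which the arm holds its last target. There are 200 camera calls.

### The job

Of the two filter holders on the bench, open the larger one: press its snap tab in until it is flush with the deck, where it stays, then push the released cover along its rails, off its seat and onto the deck, until the filter chamber is completely uncovered. Do it all by pressing and pushing with the fingertips: do not lift the cover, do not touch the filter, and leave the smaller holder and everything else on the bench undisturbed.

Things in the scene. Friction and masses are not known exactly. Their poses are not given: they have to be found in the camera images.
- large_holder: larger of two like grey filter holders, fixed, 201 x 100 x 36 mm (the other 137 x 68). Origin on the bench under the chamber's centre; +x along the deck, the way the cover comes off (away from the robot, within 0.5 rad), z up. Foot x -52 to 149 mm. Seat and deck are one level, z 30. Rails (inner faces y -41, +41) and an end stop (x 140) stand 6 mm above it
- large_chamber (a point): centre of the larger holder's chamber opening at seat level, the holder's (0, 0, 30) mm: a square 60 x 60 mm opening, the filter 16 mm below. Behind the cover the rear end of the holder (x -48 to -42) has only two corner stops, 6 mm high, with 60 mm free between them, room for a finger behind the cover
- large_cover: white loose cover of the larger holder, 80 (along the rails) x 78 x 16.5 mm, about 0.14 kg; origin at the centre of its underside. Seated: origin at the holder's (0, 0, 30) mm, axes as the holder's, front edge 2.5 mm short of the raised tab. Side runners 2 mm high let it pass over the pressed tab; it meets the end stop with its origin at the holder's x = 100 mm
- large_tab (a joint): how far the larger holder's snap tab is pressed down, m: 0 = up, 8 mm proud of the deck, blocking the cover; 0.008 = flush; 0.009 = end of travel. It moves straight down against about 5 N and stays where it is left (no return spring)
- large_tab_top (a point): centre of the top face of the larger tab, a metal pad 38 (along the holder's x) x 40 mm; at the holder's (61.5, 0, 38) mm when up, z sinking as it is pressed. It stands in the deck just ahead of the seated cover
- large_filter: white paper-like filter disc, 57 mm diameter, fixed in the larger chamber, its top 16 mm below the seat; origin at the holder's origin. Not to be touched
- small_holder: the smaller filter holder, to be left alone: 137 x 68 x 36 mm, origin under the centre of its chamber, +x along its deck
- small_cover: white cover of the smaller holder, 54 x 53 x 16.5 mm, origin at the centre of its underside; leave it on its seat
- small_tab (a joint): how far the smaller holder's tab is pressed, m, 0 = up; leave it up
- vial: glass vial with grey screw cap, 21 mm across, 45 mm high, standing on the bench 60 to 75 mm off the larger holder's rear end (the end nearer the robot); origin at its foot
- timer: bench timer, 66 x 64 x 19 mm, lying on the bench; origin at its underside
- carton: flat blue carton, 50 x 85 x 12 mm, lying on the bench; origin at its underside
- beaker: beaker, 52 x 56 x 70 mm, standing behind the oak seed case (64 mm high, which lies nearest the robot); origin at its foot. Behind it a ring magnifier lamp's head and arm hang some 0.2 m above the bench, more than 0.65 m ahead of the robot: cross the bench in front of them
- short_vial: glass vial with black screw cap, 21 mm across, 38 mm high, standing behind the oak seed case; origin at its foot
- lamp: glass spirit lamp, 82 mm across, 85 mm high; origin at its foot
Things that resemble listed ones, but are neither listed nor needed, are in the scene too. Leave any pink look-alike of the large_cover alone.

How it is judged (in metres and radians):
On the way, in this order (a step that is already met when the one before it is completed fails the run):
1. the larger tab is pressed in while its cover is still on its seat (value of joint large_tab above 0.0065 m and x of large_cover in the frame of large_holder below 0.01 m), for 0.1 s.
2. the cover has been pushed off its seat and the chamber is uncovered (x of large_cover in the frame of large_holder above 0.074 m), for 0.1 s.
At the end, for the whole second after the job is handed in: The larger tab is still pressed in (at least 6.5 mm of its 8 mm to flush), and the cover lies flat and still on the deck between the rails, its origin 74 to 105 mm along the holder's x from the chamber's centre, so that the 60 mm chamber is wholly uncovered (value of joint large_tab above 0.0065 m and x of large_cover in the frame of large_holder between 0.074 and 0.105 m and y of large_cover in the frame of large_holder between -0.008 and 0.008 m and z of large_cover in the frame of large_holder between 0.026 and 0.034 m and angle between large_cover's own z axis and vertical below 0.06 rad and linear speed of large_cover below 0.01 m/s); the robot touches nothing.
It fails at once if the cover is lifted (more than 6 mm above the seat level) or tipped (z of large_cover in the frame of large_holder above 0.036 m or angle between large_cover's own z axis and vertical above 0.2 rad).
It fails at once if the cover is forced along (over 6 mm) before its tab is pressed (x of large_cover in the frame of large_holder above 0.006 m and value of joint large_tab below 0.005 m).
It fails at once if the filter is touched (contact force between any of the arm, the fingers and large_filter above 0.3 N).
It fails at once if the smaller holder's cover or tab is moved (distance of small_cover from where it was at the start of the episode above 0.006 m or value of joint small_tab above 0.002 m).
It fails at once if a bystander is displaced by more than 15 mm or tipped (distance of any of vial, timer, carton, beaker, short_vial, lamp from where it was at the start of the episode above 0.015 m or angle between any of vial, short_vial, beaker, lamp's own z axis and vertical above 0.3 rad).
It also fails if it takes over 40 s, if anything falls off the work surface, if the arm or the gripper's body presses on something with over 40 N, if the wrist force passes 120 N, or if a joint passes its speed limit or range.

## Working session

There is one attempt and no reset: what is moved stays moved. The work goes in short steps, each a Python script; the robot and the scene stay as the last script left them, time stands still between calls to the robot, and variables do not carry over. Pictures are saved under pics/ and viewed, at most 10 in all, crops included, and the job is handed in when it is done.

```bash
mkdir -p pics
cat > h.py <<'E'
from rig import manip
import numpy as np, cv2
def cap(n,f):
    p,d=manip.capture(n); cv2.imwrite(f'pics/{f}.png',p[:,:,::-1]); np.save(f'pics/{f}.npy',d); return p,d
def pts(n,d,T=None):
    m=manip.camera_model(n); h,w=d.shape; f=h/2/np.tan(np.radians(m['fov_y'])/2)
    v,u=np.mgrid[:h,:w]; P=np.stack([(u-m['cx'])/f*d,-(v-m['cy'])/f*d,-d,np.ones_like(d)],-1)
    return P@(m['world_from_camera'] if T is None else T).T
E
python3 - <<'E'
from h import *
print({k:v for k,v in manip.camera_model('top').items()})
for c in('top','scene'):
    cap(c,c+'1')
    for n in('large_holder','large_cover','large_tab_top','large_chamber','vial','small_holder'):
        print(c,n,[(np.round(r['xyz'],3).tolist(),round(r['score'],2)) for r in manip.place_of(c,n)])
print(manip.get_obs()['t'])
E
```

```text
{'fov_y': 46.452766032311494, 'cx': 281.15091311122137, 'cy': 206.85158350218921, 'world_from_camera': array([[ 0.02121705,  0.99417488, -0.10567001,  0.28947435],
       [-0.99977261,  0.02087238, -0.0043667 , -0.09781499],
       [-0.00213568,  0.10573863,  0.99439166,  1.76644658],
       [ 0.        ,  0.        ,  0.        ,  1.        ]])}
top large_holder [([0.506, 0.204, 0.003], 0.76)]
top large_cover [([0.476, 0.372, -0.004], 0.73), ([0.502, 0.205, 0.029], 0.72), ([0.334, 0.199, -0.002], 0.57)]
top large_tab_top [([0.558, 0.176, 0.037], 0.59)]
top large_chamber [([0.504, 0.203, 0.026], 0.91)]
top vial [([0.407, 0.286, 0.002], 0.53)]
top small_holder [([0.516, -0.371, 0.0], 0.83), ([0.506, 0.203, 0.002], 0.4)]
scene large_holder []
scene large_cover [([0.338, 0.198, -0.001], 0.57), ([0.473, 0.371, 0.003], 0.51)]
scene large_tab_top []
scene large_chamber []
scene vial [([0.406, 0.287, -0.002], 0.42)]
scene small_holder [([0.516, -0.375, 0.002], 0.68)]
0.7
```

```bash
python3 -c "
import cv2;a=cv2.imread('pics/top1.png');cv2.imwrite('pics/t1c.png',cv2.resize(a[80:290,80:360],(800,600)))"
```

```text
(no output)
```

View pics/t1c.png

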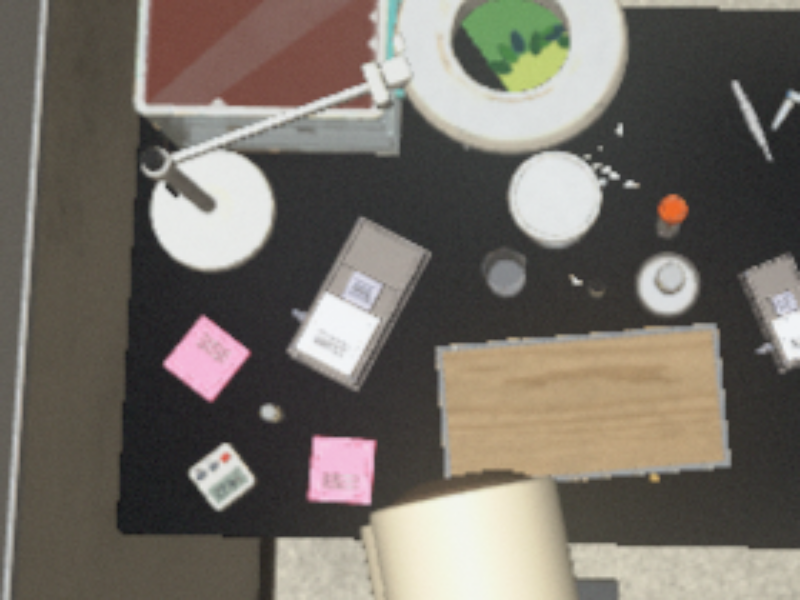

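View pics/scene1.png

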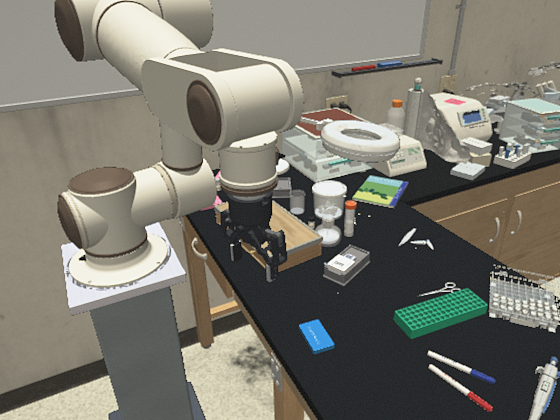

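The crop shows the large holder with its white cover at about (340,335) and tab at (363,290). Its deck points up and right, so yaw is about -27°. The vial is at (270,412). Pink look-alikes lie around it. The scene view shows only the small holder, at (347,263). I'll go for a wrist look above the tab.

Run:
```python
from h import *
from scipy.spatial.transform import Rotation as R
print(manip.get_obs()['orientation'])
o=manip.get_obs()
for y in (-27,153): print(y,manip.ik([.46,.22,.25],[180,0,y]))
manip.goto([.46,.22,.25],[180,0,-27]); manip.gripper_to(0.0)
o=manip.get_obs(); T=np.eye(4); T[:3,:3]=R.from_euler('xyz',o['orientation'],degrees=True).as_matrix(); T[:3,3]=o['eef_pos']
m=manip.camera_model('wrist'); print({k:m[k] for k in m}, o['t'],o['eef_pos'],o['orientation'])
W=T@m['hand_eye']; np.save('pics/W.npy',W)
p,d=cap('wrist','w1'); np.save('pics/w1p.npy',pts('wrist',d,W))
for n in('large_holder','large_cover','large_tab_top','large_chamber','vial'):
    print(n,[(np.round(r['xyz'],3).tolist(),round(r['score'],2)) for r in manip.place_of('wrist',n)])
```

```text
[-1.79994975e+02  3.22903117e-04  2.02733707e+01]
-27 [ 1.68972698e+01  4.70688878e-01  8.89772407e+01 -2.54444375e-14
  9.05520705e+01  1.33897270e+02]
153 [ 16.89726976   0.47068888  88.97724066   0.          90.55207046
 -46.10273024]
{'fov_y': 69.72864325770803, 'cx': 277.9341412457859, 'cy': 208.38250590394213, 'hand_eye': array([[ 1.24768955e-04,  9.50930797e-01,  3.09403626e-01,
         8.03415403e-02],
       [ 9.99999645e-01,  1.39018559e-04, -8.30520129e-04,
        -1.57776772e-04],
       [-8.32780015e-04,  3.09403620e-01, -9.50930443e-01,
        -1.42539525e-01],
       [ 0.00000000e+00,  0.00000000e+00,  0.00000000e+00,
         1.00000000e+00]])} 4.2917 [0.45998618 0.21999752 0.24998678] [ 1.79997292e+02  2.33886119e-03 -2.69974977e+01]
large_holder []
large_cover [([0.342, 0.198, -0.0], 0.83), ([0.47, 0.374, -0.0], 0.69), ([0.507, 0.205, 0.029], 0.65)]
large_tab_top [([0.557, 0.178, 0.04], 0.61)]
large_chamber []
vial [([0.402, 0.286, -0.005], 0.69)]
```

View pics/w1.png

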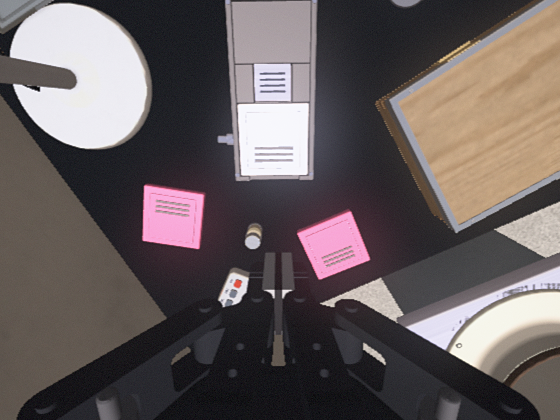

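The wrist view shows the holder almost upright, with the cover at (273,138) and the tab at (272,82). The vial is at (253,236), behind the left rear corner. I'll fit the cover and holder poses from depth.

Run:
```python
from h import *
P=np.load('pics/w1p.npy'); p=cv2.imread('pics/w1.png'); v,u=np.mgrid[:420,:560]
roi=(u>205)&(u<335)&(v<190)
z=P[...,2]
def rect(m,n):
    X=P[m][:,:2].astype(np.float32)*1000; r=cv2.minAreaRect(X); print(n,m.sum(),np.round(r[0],1),np.round(r[1],1),round(r[2],1),'z',np.round(np.percentile(z[m],[5,50,95]),4)); return r
c=roi&(z>.0425)&(z<.052)&(p.min(2)>150)
c=cv2.morphologyEx(c.astype(np.uint8),cv2.MORPH_OPEN,np.ones((5,5)))>0
rect(c,'cover')
t=(u>252)&(u<294)&(v>62)&(v<102)&(z>.034)&(z<.042)
t=cv2.morphologyEx(t.astype(np.uint8),cv2.MORPH_OPEN,np.ones((5,5)))>0
rect(t,'tab')
h=roi&(z>.024)&(z<.052)
h=cv2.morphologyEx(h.astype(np.uint8),cv2.MORPH_OPEN,np.ones((15,15)))>0
rect(h,'holder')
```

```text
cover 4495 [505.6 203. ] [76.4 79. ] 63.6 z [0.0432 0.0451 0.0468]
tab 1365 [560.2 176.3] [39.9 37.6] 63.8 z [0.0365 0.038  0.0394]
holder 13326 [547.3 182.8] [ 94.1 187.5] 63.7 z [0.0289 0.0354 0.0461]
```

```bash
cat >> h.py <<'E'
YAW=-26.3; O=[180,0,YAW]; C=np.array([.5056,.2032]); e=np.array([np.cos(np.radians(YAW)),np.sin(np.radians(YAW))])
def at(x,z,y=0): 
    q=C+x/1000*e+y/1000*np.array([-e[1],e[0]]); return [q[0],q[1],z]
E
python3 - <<'E'
from h import *
manip.goto(at(62,.09),O)
f0=manip.get_obs()['ft_force']
print(manip.servo_line(at(62,.045),max_speed=.08))
r=manip.servo_line(at(62,.0275),max_speed=.02,threshold=20)
o=manip.get_obs(); print(r,o['eef_pos'],o['ft_force']-np.array(f0),o['t'])
manip.servo_line(at(62,.09),max_speed=.1)
manip.gripper_to(.02)
manip.goto(at(-62,.10),O)
print(manip.get_obs()['t'],[(np.round(r['xyz'],4).tolist(),round(r['score'],2)) for r in (cap('wrist','w2'),manip.place_of('wrist','large_tab_top'))[1]])
E
```

```text
False
True [0.56136416 0.17578503 0.02895512] [-2.91838065 -0.08026285 10.04600105] 6.8917
8.55 [([0.56, 0.1781, 0.0308], 0.64)]
```

View pics/w2.png

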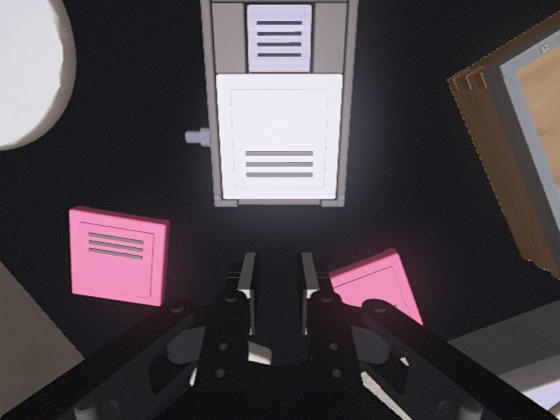

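The tab is flush (fingertips stopped at z 0.029). The fingers are centred behind the cover at (278,200), between the corner stops. Next I push.

Run:
```python
from h import *
manip.servo_line(at(-62,.0345),max_speed=.08)
print(manip.servo_line(at(36,.0345),max_speed=.04,threshold=25), manip.get_obs()['ft_force'],manip.get_obs()['eef_pos'])
manip.wait(.2)
manip.servo_line(at(20,.0345),max_speed=.08)
manip.servo_line(at(0,.12),max_speed=.15)
manip.goto(at(-10,.22),O)
from scipy.spatial.transform import Rotation as R
o=manip.get_obs(); T=np.eye(4); T[:3,:3]=R.from_euler('xyz',o['orientation'],degrees=True).as_matrix(); T[:3,3]=o['eef_pos']
p,d=cap('wrist','w3'); P=pts('wrist',d,T@manip.camera_model('wrist')['hand_eye']); z=P[...,2]
c=(z>.041)&(z<.053)&(p.min(2)>150)&(np.hypot(P[...,0]-.585,P[...,1]-.164)<.09)
c=cv2.morphologyEx(c.astype(np.uint8),cv2.MORPH_OPEN,np.ones((5,5)))>0
r=cv2.minAreaRect(P[c][:,:2].astype(np.float32)*1000); dl=np.array(r[0])-C*1000
print(r,'holder x,y',dl@e,dl@[-e[1],e[0]],np.percentile(z[c],[5,50,95]),o['t'])
```

```text
False [ 0.77417788 -0.76442012 -0.01855187] [0.53784205 0.1873053  0.0345523 ]
((584.3959350585938, 164.00534057617188), (77.95101165771484, 79.78710174560547), 63.71965789794922) holder x,y 88.00551097426776 -0.22527153844649206 [0.04291332 0.04495628 0.04671022] 13.9833
```

View pics/w3.png

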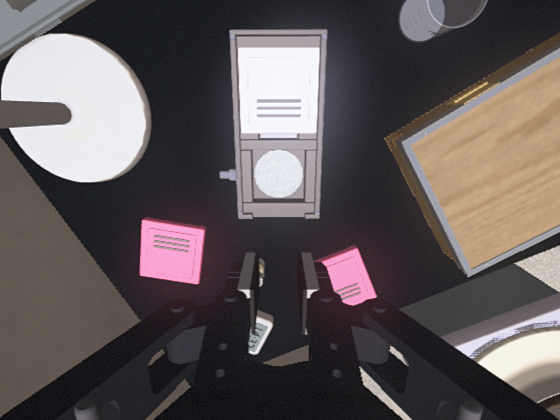

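The filter at (278,174) is fully uncovered. The cover lies flat at holder x = 88 mm, and nothing touches the robot.

```bash
python3 -c "
from rig import manip
print(manip.close_job())"
```

```text
the job is handed in; nothing more can be done
None
```

The larger holder is open and the job is handed in (verdict not returned): its tab is pressed flush, the cover lies flat on the deck about 88 mm along from the chamber centre, and the chamber is fully uncovered.

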